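# Top stage plate into the transport cradle

## Robot

A 6-joint arm with a two-finger parallel gripper is mounted at the origin on a cart in front of the work surface, level with it; the furniture and walls round the work are solid. World frame = base frame: x ahead of the robot, y to its left, z up, the work surface at z = 0. Lengths are in mm, angles in degrees, forces in N, time in s.
With the tool pointing down it reaches from about 300 to 850 mm from the base axis. Payload 4.2 kg.
Tool frame: the origin (TCP) lies between the finger pads; the fingertips stand 11 mm ahead of it and the grasp point (between the pads) lies 8 mm behind it (env.tips_ahead is the distance from the TCP to the fingertips, in mm); z points along the fingers, y is the line along which they close (so a half turn about z gives the same grasp; the last joint's range is limited). The gripper opens to 91 mm and grips with 3 to 60 N. Pads are 32 mm wide; open, the fingers measure 118 mm over their backs; the gripper's body (76 mm by 178 mm) begins 60 mm behind the grasp point.
Start: joints at [-64.229, 18.312, 89.639, -0, 72.044, -1.146], TCP at [260.312, -512.718, 224.976] pointing down, gripper open.
Joint ranges: [-177.97, 177.97], [-48.28, 115.42], [12.27, 149.76], [-77.06, 257.06], [2.81, 150.46], [-146.56, 146.56]. Speed limits (degrees/s): [147.25, 147.25, 180, 180, 180, 180].

## Interface

Orientations are given as [roll, pitch, yaw] about the fixed x, y, z axes, in that order (R = Rz(yaw) Ry(pitch) Rx(roll)).
In Python, from workcell import env, cams gives the robot as it stands.
- The arm moves only by the tool step_arm, never from a script. Its arguments are lists of equal length, an entry for each row: "linear": the shift along the tool's x, y, z in units of 30 cm (1.0 is 30 cm), a list of three; "turn": the turn about the tool's z in units of 360 degrees (1.0 is 360 degrees). In form: {"linear": [[tx, ty, tz], ...], "turn": [turn, ...]}. A call has 1 to 20 rows; each row is the pose to reach, as a shift and turn from the pose commanded when the call began, along the tool's axes at that moment, turning the shorter way round; what a row does not reach only later rows make up. A row lasts 1/8 s, in which the tool goes at most 62.5 mm and 10.7 degrees, less where a joint would pass 70% of its speed; a pose out of reach is approached as far as the arm can. A call with a number of a shift or a turn outside -1 to 1 is refused whole. A call with a gripper value outside its range is refused whole. "fingers" is the closure, from -1 (fully open) to 1 (shut), so that 0 is half open, set as the call begins (left out, the last holds). The fingers move at their own pace and stop on an object; "force" is the grip in N (left out, the last holds). Time passes only in rows, so rows that repeat a pose let the fingers close. It gives the time, the measured TCP pose, the force, the opening and the grip force at its end, in the units of the state.
- env.state(): the state, without advancing time (a new reading comes with each control period).
- cams.grab_frame(name): name is "scene" or "side" or "wrist"; returns a dict with "color" (384x512x3 uint8, blue, green, red), "fx", "fy", "cx", "cy" (pixels), "extrinsics" (4x4, takes a point from camera to world coordinates); the wrist camera has in their place "tool_from_camera" (4x4, takes a point from camera to tool coordinates, whose origin is the TCP and whose axes are the flange's). Camera axes: x right, y down, z forward; pixel columns grow to the right and rows downward; lengths in mm; the calibration is good to about 2 mm. A picture is of the moment at which its call begins: read the wrist's pose just before it. There is no depth.
- env.job_done(): hands the job in; it is judged then, once.
The state is a dict: "time_s": time; "qpos": joint angles; "qvel": joint speeds; "effort": joint torques, N m; "ee_pos": TCP position; "ee_rot": TCP orientation; "force": force on the tool from outside, world axes, zero at the start; "torque": the same for the moment, N m; "gripper_width": finger opening in mm; "gripper_force": force on a finger pad.
Only numpy, scipy, OpenCV 4.12 (cv2) and the standard library are available. Lean on these libraries where they do the work, as an engineer would, in place of code of your own. Each camera call takes 0.05 s, during which the arm holds its last target. There are 200 camera calls.

## Task

Lift the top plate, the one with the upright grip, straight off the pile without dragging or shifting the two plates beneath, whose studs stand up through its holes. Lay it flat in the nest of the grey transport cradle, let go of it, then push the cradle's black lock knob fully home to its end stop so that the lock tongue covers the plate's end. Leave the other things on the bench where they are.

Things in the scene. Friction and masses are not known exactly. Their poses are not given: they have to be found in the camera images.
- top_plate_center (a point): centre (half-way up) of the top plate: 17 mm above its underside, 11 mm above the plate's top face, 17 mm below the top of the grip rib. Axes: x along plate and rib, y across (pinch the rib along y), z up; a half turn makes no difference
- plate_a: flat steel plate 50 (x) x 84 (y) x 6 mm, one of the two at the bottom of the pile, loose on the worktop; its origin is the centre of its underside; a steel stud 7 mm thick stands 16 mm above the middle of its top and passes with play through a 24 mm hole of the plate above
- plate_b: flat steel plate 50 (x) x 84 (y) x 6 mm, one of the two at the bottom of the pile, loose on the worktop; its origin is the centre of its underside; a steel stud 7 mm thick stands 16 mm above the middle of its top and passes with play through a 24 mm hole of the plate above
- plate_a_corner (a point): one upper corner (+x, +y) of plate_a
- plate_b_corner (a point): one upper corner (+x, +y) of plate_b
- cradle: fixed grey cradle; origin: centre of its nest, at worktop level. The nest is a recess 118 (x) x 62 (y) mm, floor 5 mm and top of the 7 mm thick walls 12 mm above the origin; the plate's long side goes along x, either way round; laid flat, its centre point is 22 mm above the origin. At +x a block (x = 65 to 123 mm, rails 22.5 mm high) carries the slide lock
- lock (a joint): travel of the slide lock in m: 0 = drawn back (open), 0.026 = end stop, its flat steel tongue reaching 15 mm over the end of the laid plate (tongue underside 14.5 mm above the worktop). It slides along the cradle's -x, towards the nest, with about 1.5 N of friction and stays where it is left; it starts at 0 to 0.005
- lock_knob (a point): centre of the lock's upright black round knob, 20 mm across, 19.5 to 45.5 mm above the worktop; axes as the cradle's: pushing it along -x closes the lock. At lock 0 it is at x = 96 mm in the cradle, at the end stop at x = 70 mm. The block below it is no higher than 22.5 mm
- dish_a: clear petri dish, 62 mm across, 15 mm high, loose bystander right of the pile
- dish_b: clear petri dish, 60 mm across, 15 mm high, loose bystander behind the pile
- slip_box: small clear box of cover slips, 26 x 32 x 8 mm, loose bystander on the right
- tweezers: steel forceps, 121 mm long, 9 mm high, loose bystander to the left of the cradle
- top_plate: the same top plate, origin at the centre of its underside: loose, 0.15 kg, steel, 110 (x) x 54 (y) x 6 mm, 24 mm round holes at x = -36 and +36 mm; along its middle an upright grip rib 44 (x) x 12 (y) mm stands 28 mm above it. It lies flat across both lower plates and must rise more than 16 mm to clear their studs
Things that resemble listed ones, but are neither listed nor needed, are in the scene too. Leave any red look-alike of the top_plate alone.

How it is judged (in metres and radians):
On the way, in this order (a step that is already met when the one before it is completed fails the run):
1. the top plate is lifted clear of the pile (its centre more than 60 mm above the worktop) (height (world z) of top_plate_center above 0.06 m), for 0.1 s.
2. the top plate lies flat in the cradle's nest, let go (x of top_plate_center in the frame of cradle between -0.006 and 0.006 m and y of top_plate_center in the frame of cradle between -0.006 and 0.006 m and z of top_plate_center in the frame of cradle below 0.0245 m and angle between the x axis of top_plate_center and the x axis of cradle, either way round below 0.14 rad and angle between top_plate_center's own z axis and vertical below 0.06 rad and contact force between the fingers and top_plate below 0.3 N), for 0.2 s.
3. the lock is pushed home to its end stop (value of joint lock above 0.024 m), for 0.1 s.
At the end, for the whole second after the job is handed in: The top plate lies flat in the cradle's nest (its centre within 6 mm of the nest's centre along and across, no more than 24.5 mm above the worktop, aligned within 0.14 rad, level within 0.06 rad) and the lock is at its end stop (more than 24 of 26 mm) (x of top_plate_center in the frame of cradle between -0.006 and 0.006 m and y of top_plate_center in the frame of cradle between -0.006 and 0.006 m and z of top_plate_center in the frame of cradle below 0.0245 m and angle between the x axis of top_plate_center and the x axis of cradle, either way round below 0.14 rad and angle between top_plate_center's own z axis and vertical below 0.06 rad and value of joint lock above 0.024 m); the robot touches nothing.
It fails at once if a lower plate of the pile is shifted or dragged more than 8 mm (distance of any of plate_a, plate_b, plate_a_corner, plate_b_corner from where it was at the start of the episode above 0.008 m).
It fails at once if a bystander is moved more than 20 mm (distance of any of dish_a, dish_b, slip_box, tweezers from where it was at the start of the episode above 0.02 m).
It also fails if it takes over 48 s, if anything falls off the work surface, if the arm or the gripper's body presses on something with over 40 N, if the wrist force passes 120 N, or if a joint passes its speed limit or range.

## Working session

There is one attempt and no reset: what is moved stays moved. The work goes in short steps, Python scripts to look and compute and a tool call to move; the robot and the scene stay as the last step left them, time stands still between calls to the robot, and variables do not carry over. Pictures are saved under pics/ and viewed, at most 10 in all, crops included, and the job is handed in when it is done.

Besides the shell and the picture viewer there is one more tool, called after "Call:" as name([rows], argument=value, ...), one row to a line, values as JSON. step_arm: Moves the arm, as the interface text tells. Its arguments: {"type":"object","properties":{"linear":{"type":"array"},"turn":{"type":"array"},"fingers":{"type":"number"},"force":{"type":"number"}},"required":["linear","turn"]}

```bash
mkdir -p pics
python3 - <<'E'
from workcell import env,cams
import cv2,numpy as np
s=env.state();print(s['time_s'],s['ee_pos'],s['ee_rot'],s['gripper_width'])
for n in ['scene','side','wrist']:
    f=cams.grab_frame(n);cv2.imwrite(f'pics/{n}0.png',f['color'])
    print(n,f['fx'],f['cx'],f['cy']);print(np.round(f.get('extrinsics',f.get('tool_from_camera')),3).tolist())
a=cv2.imread('pics/scene0.png');b=cv2.imread('pics/side0.png')
E
```

```text
0.0 [ 260.0908344  -512.28004637  224.14230327] [-1.79901282e+02 -1.58420207e-03  2.69168029e+01] 91.18560684283275
scene 392.83436829881987 259.6686966666857 199.70729718168448
[[-0.671, -0.403, 0.622, -72.749], [-0.741, 0.353, -0.571, 318.553], [0.011, -0.844, -0.536, 628.874], [0.0, 0.0, 0.0, 1.0]]
side 428.22970689989756 255.60754275833997 185.5886142983801
[[0.996, -0.067, 0.065, 500.723], [-0.092, -0.612, 0.786, -1303.529], [-0.013, -0.788, -0.615, 851.841], [0.0, 0.0, 0.0, 1.0]]
wrist 322.5843611576194 252.93451210081926 189.22547501998974
[[0.001, -0.966, -0.258, 71.654], [1.0, 0.001, 0.001, -0.575], [-0.001, -0.258, 0.966, -159.221], [0.0, 0.0, 0.0, 1.0]]
```

View pics/scene0.png

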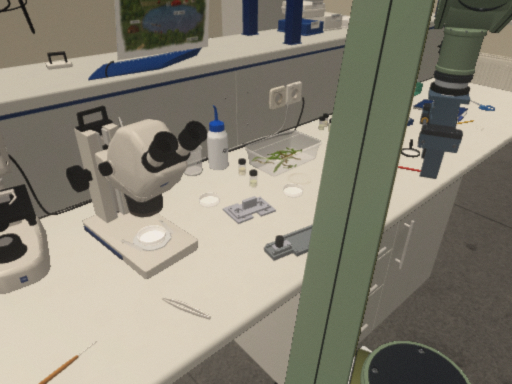

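View pics/side0.png

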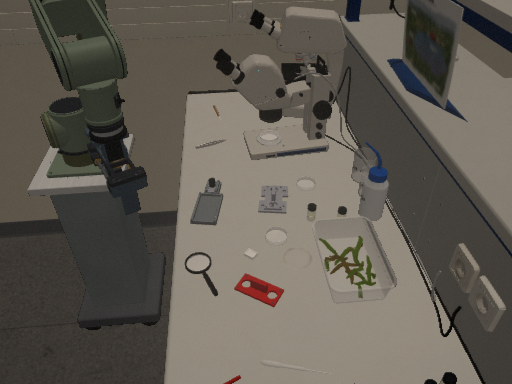

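The side view shows the pile at about (273,198) and the cradle at about (207,205), with its knob at (213,183). The red look-alike is at (259,290). In the scene view a post hides part of the cradle. Next I enlarge both.

Run:
```python
import cv2,numpy as np
a=cv2.imread('pics/scene0.png')[190:262,215:325];b=cv2.imread('pics/side0.png')[170:230,185:295]
cv2.imwrite('pics/z.png',np.vstack([cv2.resize(b,None,fx=5,fy=5,interpolation=2),cv2.resize(a,None,fx=5,fy=5,interpolation=2)])[:600] if 0 else np.hstack([cv2.resize(b,None,fx=7,fy=7,interpolation=2)]))
```

```text
(no output)
```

View pics/z.png

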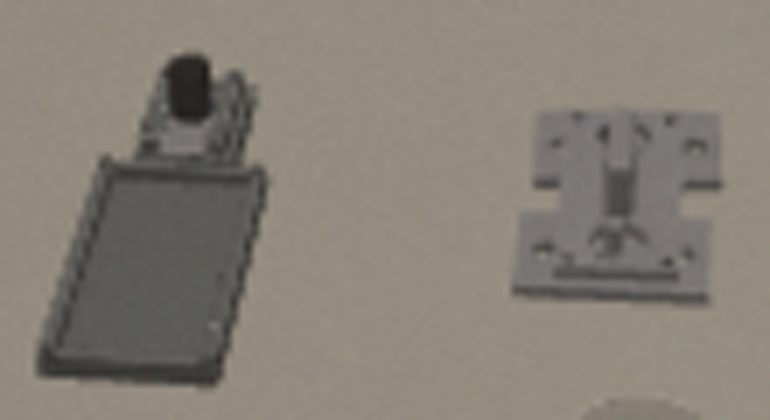

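Enlarged, the rib runs along image vertical with its top centre near (620,137). The cradle's outer wall corners are near (105,158), (265,172), (218,362) and (42,352), and the knob top is near (188,62).

```bash
cat > h.py <<'E'
import numpy as np,cv2
from workcell import env,cams
from scipy.spatial.transform import Rotation as R
def ray(f,uv,z,T=None):
    T=np.array(f['extrinsics']) if T is None else T
    uv=np.atleast_2d(uv).astype(float)
    d=np.c_[(uv[:,0]-f['cx'])/f['fx'],(uv[:,1]-f['cy'])/f['fy'],np.ones(len(uv))]@T[:3,:3].T
    return T[:3,3]+d*((z-T[2,3])/d[:,2])[:,None]
def wristT(s,f):
    T=np.eye(4);T[:3,:3]=R.from_euler('xyz',s['ee_rot'],degrees=True).as_matrix();T[:3,3]=s['ee_pos']
    return T@np.array(f['tool_from_camera'])
def tool(s,p): # world point -> shift in tool axes, units
    return R.from_euler('xyz',s['ee_rot'],degrees=True).as_matrix().T@(np.array(p)-s['ee_pos'])/300
E
python3 - <<'E'
from h import *
f=cams.grab_frame('side');s=env.state()
c=lambda *p:[(185+x/7,170+y/7) for x,y in p]
print('rib',ray(f,c((620,137),(620,108),(620,167)),40))
q=ray(f,c((105,158),(265,172),(218,362),(42,352)),12);print('cradle',q,q.mean(0),np.linalg.norm(np.roll(q,-1,0)-q,axis=1))
print('knob',ray(f,c((188,62)),45.5))
print('pile', ray(f,c((537,112),(722,115),(708,298),(515,290)),6))
print(np.round(R.from_euler('xyz',s['ee_rot'],degrees=True).as_matrix(),3))
print(tool(s,[400,-220,260]))
E
```

```text
rib [[ 638.38433155 -292.9248816    40.        ]
 [ 640.94135629 -272.60530172   40.        ]
 [ 635.80413163 -313.4286247    40.        ]]
cradle [[ 412.49516336 -248.11746311   12.        ]
 [ 483.42466532 -265.77339366   12.        ]
 [ 460.20319515 -387.68136212   12.        ]
 [ 387.79461652 -373.8665728    12.        ]] [ 435.97941009 -318.85969792   12.        ] [ 73.09395414 124.09991721  73.71465704 128.15207998]
knob [[ 452.3222075  -225.47522708   45.5       ]]
pile [[ 608.69732873 -228.26051878    6.        ]
 [ 692.43086271 -239.63756419    6.        ]
 [ 667.51443246 -363.28522519    6.        ]
 [ 586.71011651 -349.47776011    6.        ]]
[[ 0.892  0.453 -0.   ]
 [ 0.453 -0.892  0.001]
 [ 0.    -0.001 -1.   ]]
[ 0.85687016 -0.65833592 -0.11775788]
```

Run:
```python
from h import *
fa=cams.grab_frame('side');fb=cams.grab_frame('scene')
def tri(ua,ub):
    P=[]
    for f in (fa,fb):
        K=np.array([[f['fx'],0,f['cx']],[0,f['fy'],f['cy']],[0,0,1]]);P.append(K@np.linalg.inv(f['extrinsics'])[:3])
    X=cv2.triangulatePoints(P[0],P[1],np.array(ua,float).reshape(2,1),np.array(ub,float).reshape(2,1))[:,0];return (X[:3]/X[3]).round()
print('eyeL?',tri((221,58),(185,162)),tri((221,58),(195,135)),tri((256,17),(195,135)))
print('objective',tri((270,118),(146,208)))
print('base',ray(fa,[(247,157),(326,150)],0))
print('knob',tri((213,180),(280,238)),'rib',tri((273.5,190),(250,202)))
s=env.state();print(tool(s,[638,-313,200]))
```

```text
eyeL? [494.  -0. 328.] [501. -40. 353.] [583. -47. 417.]
objective [662.   1. 123.]
base [[ 5.74916128e+02 -4.95157191e+01  1.13686838e-13]
 [ 8.61408361e+02 -3.64543903e+01  0.00000000e+00]]
knob [ 453. -229.   41.] rib [ 636. -290.   33.]
[ 1.42394614 -0.02313321  0.08231883]
```

Call:
step_arm([
  [0.2,0,0.02],
  [0.4,0,0.04],
  [0.6,0,0.06],
  [0.8,-0.01,0.08],
  [0.95,-0.02,0.08],
  [0.95,-0.02,0.08],
], turn=[-0.029,-0.058,-0.087,-0.116,-0.148,-0.148])

```text
time_s: 1.05
ee_pos: [514.2, -376.4, 200.4]
ee_rot: [180.0, -0.0, 80.5]
force: [-0.3, -0.9, -0.3]
gripper_width: 91.1
gripper_force: 0.0
```

Run:
```python
from h import *
s=env.state();print(s['time_s'],s['ee_pos'],s['ee_rot'],s['qpos']);print(tool(s,[638,-310,200]))
```

```text
1.05 [ 514.17747372 -376.37914859  200.36587601] [ 1.79993145e+02 -3.41736058e-02  8.04711961e+01] [-3.72553511e+01  2.47996036e+01  8.31517598e+01  3.51482556e-02
  7.20584712e+01 -2.77373753e+01]
[0.28653684 0.37041801 0.00143481]
```

Run:
```python
from h import *
s=env.state();f=cams.grab_frame('wrist');cv2.imwrite('pics/w1.png',f['color'])
np.save('w1T.npy',wristT(s,f))
```

```text
(no output)
```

View pics/w1.png

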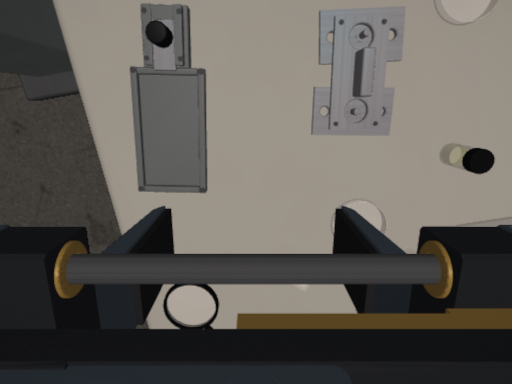

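Call:
step_arm([
  [0.1,0.13,0],
  [0.2,0.26,0],
  [0.287,0.37,0],
  [0.287,0.37,0.0],
  [0.287,0.37,0.0],
], turn=[0,0,0,0,0])

```text
time_s: 1.72
ee_pos: [634.4, -313.5, 200.9]
ee_rot: [-179.9, 0.0, 80.1]
force: [1.1, 0.0, -0.2]
gripper_width: 91.1
gripper_force: 0.0
```

Run:
```python
from h import *
s=env.state();f=cams.grab_frame('wrist');cv2.imwrite('pics/w2.png',f['color'])
np.save('w2T.npy',wristT(s,f))
```

```text
(no output)
```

View pics/w2.png

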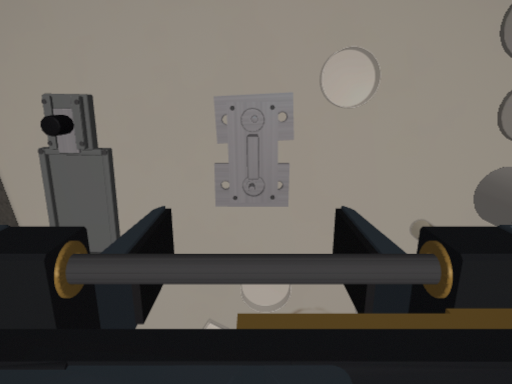

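Picture w1 shows the cradle with outer corners near (132,69), (206,69), (207,192) and (139,191), and the knob near (160,33). Picture w2 shows the pile with the rib at x 246–258, y 135–180, and the hole centres near (253,120) and (253,186). I enlarge both.

Run:
```python
import cv2,numpy as np
b=cv2.imread('pics/w2.png')[85:215,205:305];a=cv2.imread('pics/w1.png')[0:200,120:220]
a=cv2.convertScaleAbs(a,alpha=1.6)
o=np.full((600,800,3),0,np.uint8);A=cv2.resize(a,None,fx=3,fy=3,interpolation=2);B=cv2.resize(b,None,fx=4.5,fy=4.5,interpolation=2)
o[:600,:300]=A;o[:585,310:760]=B;cv2.imwrite('pics/z2.png',o)
```

```text
(no output)
```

View pics/z2.png

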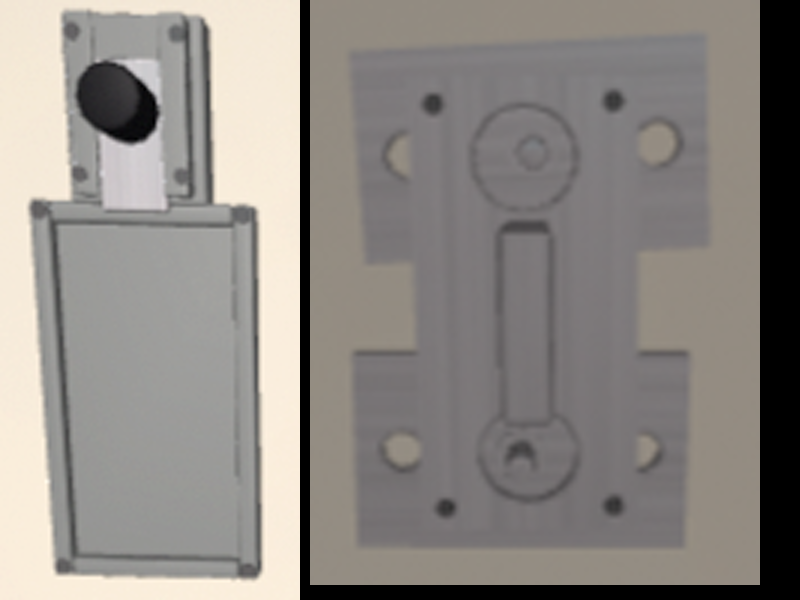

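Enlarged, the rib top spans (500–551, 233–425) and the hole centres are (525,157) and (529,452). The cradle's corner screws are at (40,209), (242,213), (247,570) and (64,566), and the knob top is at (103,91).

Run:
```python
from h import *
f=cams.grab_frame('wrist');s=env.state()
T1=np.load('w1T.npy');T2=np.load('w2T.npy')
c1=lambda *p:[(120+(x+.5)/3-.5,(y+.5)/3-.5) for x,y in p]
c2=lambda *p:[(205+(x-310+.5)/4.5-.5,85+(y+.5)/4.5-.5) for x,y in p]
n=np.linalg.norm;yaw=lambda d:np.degrees(np.arctan2(d[1],d[0]))
r=ray(f,c2((500,231),(551,231),(552,425),(502,425)),40,T2)
print('rib',r.mean(0),n(np.roll(r,-1,0)-r,axis=1),yaw(r[0]+r[1]-r[2]-r[3]))
h=ray(f,c2((525,157),(529,452)),12,T2);print('holes',h.mean(0),n(h[0]-h[1]),yaw(h[0]-h[1]))
h=ray(f,c2((432,103),(613,100),(614,505),(446,507)),12,T2);print('screws',h.mean(0),n(np.roll(h,-1,0)-h,axis=1),yaw(h[0]+h[1]-h[2]-h[3]))
for q in [((40,209),(242,213),(247,570),(64,566)),((30,203),(257,208),(260,577),(55,573))]:
    h=ray(f,c1(*q),12,T1);print('cradle',h.mean(0),n(np.roll(h,-1,0)-h,axis=1),yaw(h[0]+h[1]-h[2]-h[3]))
print('knob',ray(f,c1((103,91)),45.5,T1))
print(s['ee_pos'],s['ee_rot'])
```

```text
rib [ 636.41869974 -294.37674438   40.        ] [11.14728571 43.53497571 11.31712189 43.53506937] 80.56980740120274
holes [ 636.64798949 -293.89753197   12.        ] 71.41922770951666 80.91169237027572
screws [ 636.3725444  -294.50933194   12.        ] [42.06580061 98.04199246 41.97829835 97.89898534] 81.18918754151571
cradle [ 432.38221182 -319.77710419   12.        ] [ 68.26906113 125.18675291  67.9282301  124.90522382] 79.0375271571211
cradle [ 433.06586649 -320.3713106    12.        ] [ 76.60585165 129.49131812  76.25047421 129.5156074 ] 78.9110793809114
knob [[ 448.73543804 -228.29528424   45.5       ]]
[ 634.27872524 -313.71034605  201.20532245] [-1.79972015e+02  2.54071358e-02  8.00669159e+01]
```

Run:
```python
from h import *
s=env.state();print(s['ee_pos'],tool(s,[636.4,-294.3,80]))
```

```text
[ 634.27872524 -313.71034605  201.20532245] [ 0.06513014 -0.00399857  0.4039909 ]
```

Call:
step_arm([
  [0.065,-0.004,0.15],
  [0.065,-0.004,0.3],
  [0.065,-0.004,0.404],
  [0.065,-0.004,0.404],
  [0.065,-0.004,0.404],
], turn=[-0.0026,-0.0026,-0.0026,-0.0026,-0.0026])

```text
time_s: 2.45
ee_pos: [638.3, -294.1, 81.6]
ee_rot: [179.8, 0.1, 81.1]
force: [0.6, -0.5, 1.1]
gripper_width: 91.2
gripper_force: 0.0
```

Run:
```python
from h import *
s=env.state();p=np.array([env.state()['ee_pos'] for _ in range(5)]);print(p,s['ee_rot'],tool(s,[636.4,-294.3,27]))
```

```text
[[ 638.33771378 -294.11988369   81.63254689]
 [ 638.33771378 -294.11988369   81.63254689]
 [ 638.33771378 -294.11988369   81.63254689]
 [ 638.33771378 -294.11988369   81.63254689]
 [ 638.33771378 -294.11988369   81.63254689]] [1.79844301e+02 5.31342269e-02 8.10681566e+01] [-0.00142705 -0.00678236  0.18209213]
```

Call:
step_arm([
  [0,0,0.06],
  [0,0,0.12],
  [0,0,0.15],
  [0,0,0.175],
  [0,0,0.175],
  [0,0,0.175],
], turn=[0,0,0,0,0,0])

```text
time_s: 3.2
ee_pos: [638.3, -293.1, 27.7]
ee_rot: [179.9, 0.0, 81.1]
force: [-0.2, -1.0, -0.1]
gripper_width: 91.0
gripper_force: 0.0
```

Run:
```python
from h import *
f=cams.grab_frame('wrist');s=env.state();print(s['ee_pos'],s['force'])
cv2.imwrite('pics/w3.png',f['color'])
```

```text
[ 638.30816532 -293.17632318   27.82809021] [-0.27926172 -0.1451068   0.29667081]
```

View pics/w3.png

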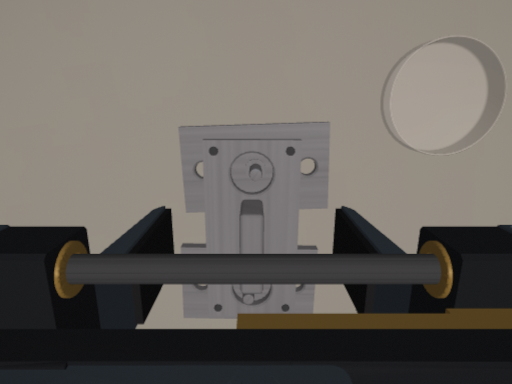

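The rib sits centred between the fingers at x ≈ 252, where the image centre is 253. Closing.

Call:
step_arm([
  [0,0,0],
  [0,0,0],
  [0,0,0],
  [0,0,0],
  [0,0,0],
  [0,0,0],
  [0,0,0],
  [0,0,0],
], turn=[0,0,0,0,0,0,0,0], fingers=1, force=30)

```text
time_s: 4.25
ee_pos: [637.9, -293.0, 27.2]
ee_rot: [180.0, 0.0, 81.1]
force: [0.4, 0.2, -0.4]
gripper_width: 14.3
gripper_force: 0.0
```

Call:
step_arm([
  [0,0,0],
  [0,0,0],
  [0,0,0],
  [0,0,0],
], turn=[0,0,0,0])

```text
time_s: 4.75
ee_pos: [637.8, -293.0, 27.2]
ee_rot: [-180.0, 0.0, 81.1]
force: [0.6, -0.1, -0.2]
gripper_width: 11.8
gripper_force: 30.0
```

Call:
step_arm([
  [0,0,-0.02],
  [0,0,-0.04],
  [0,0,-0.07],
  [0,0,-0.1],
  [0,0,-0.2],
  [0,0,-0.3],
  [0,0,-0.4],
  [0,0,-0.45],
  [0,0,-0.45],
  [0,0,-0.45],
], turn=[0,0,0,0,0,0,0,0,0,0])

```text
time_s: 6.0
ee_pos: [637.2, -292.6, 160.8]
ee_rot: [-179.9, -0.0, 81.1]
force: [-0.4, 0.3, -2.5]
gripper_width: 12.1
gripper_force: 30.0
```

Run:
```python
from h import *
P=[]
for _ in range(6): cams.grab_frame('side'); P.append(env.state()['ee_pos'])
s=env.state();s['ee_pos']=np.mean(P,0);print(s['ee_pos'],np.std(P,0),s['gripper_width'],s['qpos'])
print(tool(s,[434,-345,160]))
```

```text
[ 637.38832733 -292.74379737  160.90357463] [0.21153005 0.09422198 0.35378578] 11.80659300009927 [-2.56060017e+01  3.20830520e+01  7.63235284e+01 -2.30053572e-03
  7.16615895e+01 -1.67401189e+01]
[-0.27658777 -0.64301423  0.00366691]
```

Run:
```python
from h import *
s=env.state();s['ee_pos']=[637.6,-293,161];print(tool(s,[520,-378,200]))
```

```text
[-0.34031975 -0.34380208 -0.12970881]
```

Call:
step_arm([
  [-0.085,-0.085,-0.03],
  [-0.17,-0.17,-0.06],
  [-0.255,-0.255,-0.09],
  [-0.34,-0.344,-0.13],
  [-0.34,-0.344,-0.13],
  [-0.34,-0.344,-0.13],
  [-0.34,-0.344,-0.13],
  [-0.34,-0.344,-0.13],
], turn=[0,0,0,0,0,0.003,0.0055,0.0055])

```text
time_s: 7.3
ee_pos: [520.8, -377.2, 200.7]
ee_rot: [-180.0, -0.0, 79.2]
force: [0.3, 0.5, -1.5]
gripper_width: 11.8
gripper_force: 30.0
```

Run:
```python
from h import *
P=[];Q=[]
for _ in range(4): f=cams.grab_frame('wrist'); s=env.state();P.append(s['ee_pos']);Q.append(s['ee_rot'])
s['ee_pos']=np.mean(P,0);print(s['ee_pos'],np.std(P,0),Q[-1],s['gripper_width'])
np.save('w4T.npy',wristT(s,f));cv2.imwrite('pics/w4.png',f['color'])
a=cv2.convertScaleAbs(f['color'][0:200,90:320],alpha=1.4)
cv2.imwrite('pics/w4z.png',cv2.resize(a,None,fx=3,fy=3,interpolation=2))
```

```text
[ 520.58959813 -377.43763597  200.96769151] [0.09561996 0.10829986 0.09598018] [-1.79989844e+02 -1.66202042e-03  7.91859231e+01] 11.682245237997176
```

View pics/w4z.png

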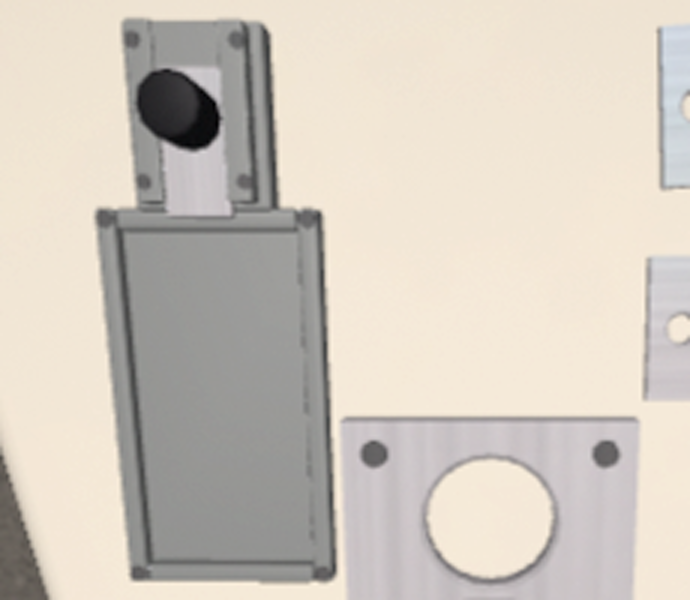

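The cradle's screws are at (106,218), (308,217), (322,573) and (139,573), and its knob top is at (169,102). The held plate is straight, with screws at (373,454) and (606,453) and its hole at (490,517).

Run:
```python
from h import *
f=cams.grab_frame('wrist');s=env.state();T=np.load('w4T.npy')
c=lambda *p:[(90+(x+.5)/3-.5,(y+.5)/3-.5) for x,y in p]
n=np.linalg.norm;yaw=lambda d:np.degrees(np.arctan2(d[1],d[0]))
h=ray(f,c((106,218),(308,217),(322,573),(139,573)),12,T);yc=yaw(h[0]+h[1]-h[2]-h[3]);C=h.mean(0);print('cradle',C,n(np.roll(h,-1,0)-h,axis=1),yc)
k=ray(f,c((169,102)),45.5,T)[0];a=np.radians(yc);X=np.array([np.cos(a),np.sin(a),0]);print('knob',k,(k-C)@X,(k-C)@[-X[1],X[0],0])
p=ray(f,c((373,454),(606,453),(490,517)),185.8,T);d=p[1]-p[0];d/=n(d);x=np.array([-d[1],d[0],0]);print('plate',p,n(p[0]-p[1]),yaw(x))
c1=p[:2].mean(0)-48.95*x;c2=p[2]-36*x;print(c1,c2)
s['ee_pos']=np.array([520.6,-377.4,201])
pc=(c1+c2)/2;d=C-pc;d[2]=100-201
print(R.from_euler('xyz',s['ee_rot'],degrees=True).as_matrix().T@d/300, s['ee_rot'])
```

```text
cradle [ 432.57470585 -319.8155441    12.        ] [ 68.59795386 125.24178149  68.23449224 124.91693415] 78.92133041885258
knob [ 450.47395253 -229.45066634   45.5       ] 92.12032117396356 -0.20147060586257637
plate [[ 507.78534655 -326.91309278  185.8       ]
 [ 549.19963401 -334.60549112  185.8       ]
 [ 526.39545492 -342.28635888  185.8       ]] 42.12263284712941 79.4776462726944
[ 519.55328412 -378.88613574  185.8       ] [ 519.82116643 -377.68097331  185.8       ]
[ 0.13690244 -0.32178103  0.33669012] [-1.79995684e+02  3.28521884e-04  7.91768701e+01]
```

Call:
step_arm([
  [0.05,-0.11,0],
  [0.1,-0.22,0],
  [0.136,-0.322,0.05],
  [0.136,-0.322,0.2],
  [0.136,-0.322,0.35],
  [0.136,-0.322,0.47],
  [0.136,-0.322,0.47],
  [0.136,-0.322,0.47],
  [0.136,-0.322,0.47],
], turn=[0.001,0.001,0.001,0.001,0.001,0.001,0.001,0.001,0.001])

```text
time_s: 8.68
ee_pos: [434.2, -320.5, 62.1]
ee_rot: [179.8, 0.1, 78.8]
force: [-0.3, 0.3, -2.6]
gripper_width: 11.7
gripper_force: 30.0
```

Run:
```python
from h import *
P=[]
for _ in range(4): f=cams.grab_frame('wrist'); s=env.state();P.append(s['ee_pos'])
s['ee_pos']=np.mean(P,0);print(s['ee_pos'],np.std(P,0),s['ee_rot'],s['gripper_width'],tool(s,[433,-319.3,26.5]))
```

```text
[ 433.68338638 -320.11747401   61.56793445] [0.22366134 0.16047832 0.29118121] [1.79907596e+02 4.80024102e-02 7.87927850e+01] 11.561658056020226 [ 0.00232815 -0.00295264  0.1168866 ]
```

Call:
step_arm([
  [0,0,0.04],
  [0,0,0.07],
  [0,0,0.09],
  [0,0,0.1],
  [0,0,0.106],
  [0,0,0.112],
  [0,0,0.112],
  [0,0,0.112],
  [0,0,0.112],
], turn=[0,0,0,0,0,0,0,0,0])

```text
time_s: 10.0
ee_pos: [433.1, -319.7, 26.8]
ee_rot: [180.0, 0.0, 78.8]
force: [-0.5, -0.3, -1.9]
gripper_width: 11.7
gripper_force: 30.0
```

Call:
step_arm([
  [0,0,0.002],
  [0,0,0.002],
  [0,0,0.002],
  [0,0,0.002],
  [0,0,0.002],
  [0,0,0.002],
], turn=[0,0,0,0,0,0], fingers=0)

```text
time_s: 10.75
ee_pos: [433.0, -319.6, 26.1]
ee_rot: [180.0, 0.0, 78.8]
force: [0.3, -0.1, -0.1]
gripper_width: 45.4
gripper_force: 0.0
```

Call:
step_arm([
  [0,0,-0.05],
  [0,0,-0.1],
  [0,0,-0.25],
  [-0.1,0,-0.4],
  [-0.2,0,-0.5],
  [-0.2,0,-0.5],
  [-0.2,0,-0.5],
  [-0.2,0,-0.5],
  [-0.2,0,-0.5],
], turn=[0,0,0,0,0,0,0,0,0])

```text
time_s: 11.88
ee_pos: [421.2, -377.4, 175.1]
ee_rot: [-179.9, -0.1, 78.8]
force: [-0.1, 0.2, 0.4]
gripper_width: 45.7
gripper_force: 0.0
```

Run:
```python
from h import *
P=[]
for _ in range(4): f=cams.grab_frame('wrist'); s=env.state();P.append(s['ee_pos'])
s['ee_pos']=np.mean(P,0);print(s['ee_pos'],np.std(P,0),s['ee_rot'],s['gripper_width'])
np.save('w5T.npy',wristT(s,f));cv2.imwrite('pics/w5.png',f['color'])
a=cv2.convertScaleAbs(f['color'][0:240,140:380],alpha=1.3)
cv2.imwrite('pics/w5z.png',cv2.resize(a,None,fx=2.5,fy=2.5,interpolation=2))
```

```text
[ 421.3211283  -377.92164447  175.50905063] [0.05837255 0.19222537 0.17834575] [-1.79969395e+02 -1.69396956e-02  7.88123134e+01] 45.4716221897179
```

View pics/w5z.png

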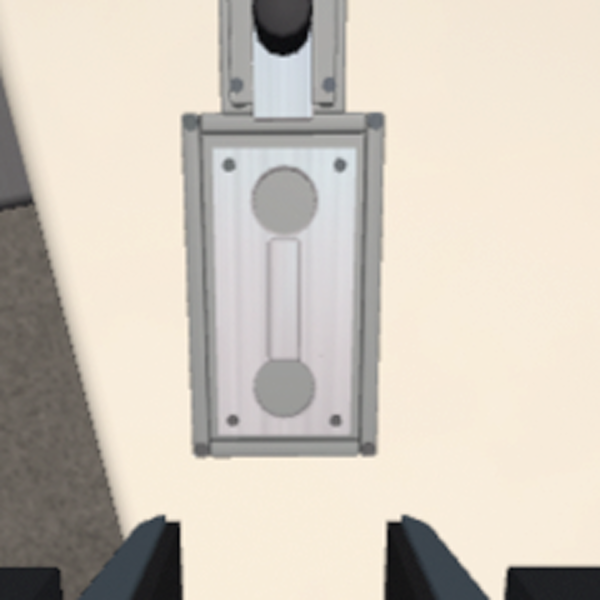

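The plate lies square and flat inside the nest walls, at about (284,295) in the crop. The knob is clear at about (283,20). Next I close the fingers and go beyond the knob.

Call:
step_arm([
  [0.16,0,0],
  [0.33,0,0],
  [0.5,0,0],
  [0.65,0,0],
  [0.65,0,0.1],
  [0.65,0,0.25],
  [0.65,0,0.3],
  [0.65,0,0.3],
  [0.65,0,0.3],
  [0.65,0,0.3],
], turn=[0,0,0,0,0,0,0,0,0,0], fingers=1)

```text
time_s: 13.32
ee_pos: [460.1, -187.8, 87.4]
ee_rot: [179.8, 0.0, 78.8]
force: [-0.3, -1.3, -0.1]
gripper_width: 0.6
gripper_force: 0.0
```

Run:
```python
from h import *
P=[]
for _ in range(3): f=cams.grab_frame('side'); s=env.state();P.append(s['ee_pos'])
p=np.mean(P,0);a=np.radians(78.9);d=p-[432.6,-319.8,0];print(p,d[:2]@[np.cos(a),np.sin(a)],d[:2]@[-np.sin(a),np.cos(a)],s['gripper_width'],s['force'])
```

```text
[ 459.78487187 -187.53159455   86.99604387] 135.02770094172675 -1.211741813578932 0.5798587757564468 [ 0.69032041 -0.20049128  0.01916829]
```

Call:
step_arm([
  [0,-0.003,0.08],
  [0,-0.003,0.157],
  [0,-0.003,0.157],
  [0,-0.003,0.157],
  [-0.02,-0.003,0.157],
  [-0.04,-0.003,0.157],
  [-0.06,-0.003,0.157],
  [-0.08,-0.003,0.157],
  [-0.1,-0.003,0.157],
  [-0.11,-0.003,0.157],
  [-0.11,-0.003,0.157],
], turn=[0,0,0,0,0,0,0,0,0,0,0])

```text
time_s: 14.85
ee_pos: [451.8, -219.7, 38.9]
ee_rot: [-180.0, 0.0, 78.8]
force: [0.8, -0.3, -0.0]
gripper_width: 0.6
gripper_force: 0.0
```

Call:
step_arm([
  [-0.005,0,0],
  [-0.01,0,0],
  [-0.015,0,0],
  [-0.018,0,0],
  [-0.018,0,0],
  [-0.018,0,0],
], turn=[0,0,0,0,0,0])

```text
time_s: 15.6
ee_pos: [450.8, -224.6, 38.9]
ee_rot: [-180.0, -0.0, 78.8]
force: [0.8, 2.1, 0.1]
gripper_width: 0.6
gripper_force: 1.0
```

Run:
```python
from h import *
P=[]
for _ in range(4): f=cams.grab_frame('wrist'); s=env.state();P.append(np.r_[s['ee_pos'],s['force']])
p=np.mean(P,0);a=np.radians(78.9);d=p[:3]-[432.6,-319.8,0];print(p,d[:2]@[np.cos(a),np.sin(a)])
```

```text
[ 450.78437441 -224.5425715    38.89284459    0.54024126    2.22501735
   -0.58288879] 96.97630729800035
```

Call:
step_arm([
  [-0.003,0,0],
  [-0.005,0,0],
  [-0.007,0,0],
  [-0.007,0,0],
], turn=[0,0,0,0])

```text
time_s: 16.3
ee_pos: [450.6, -225.0, 38.9]
ee_rot: [-180.0, -0.2, 78.7]
force: [2.0, 9.0, 2.4]
gripper_width: 0.1
gripper_force: 4.8
```

The tool has stopped and the force is rising, so this is the end stop. I back off and look.

Call:
step_arm([
  [-0.003,0,0],
  [-0.003,0,0],
  [0.02,0,0],
  [0.06,0,0],
  [0.06,0,-0.15],
  [0.06,0,-0.3],
  [-0.1,0,-0.4],
  [-0.3,0,-0.45],
  [-0.5,0,-0.45],
  [-0.5,0,-0.45],
  [-0.5,0,-0.45],
  [-0.5,0,-0.45],
  [-0.5,0,-0.45],
], turn=[0,0,0,0,0,0,0,0,0,0,0,0,0])

```text
time_s: 17.92
ee_pos: [421.7, -372.7, 174.0]
ee_rot: [-180.0, -0.0, 78.9]
force: [-0.1, -0.3, 0.4]
gripper_width: 0.4
gripper_force: 0.0
```

Run:
```python
from h import *
f=cams.grab_frame('wrist');s=env.state();print(s['ee_pos'],s['time_s'],s['force'])
cv2.imwrite('pics/w6z.png',cv2.resize(f['color'][0:240,120:400],None,fx=2.5,fy=2.5,interpolation=2))
```

```text
[ 421.70261759 -372.88337181  174.03346818] 17.975 [-0.41317138  0.451368    1.25006514]
```

View pics/w6z.png

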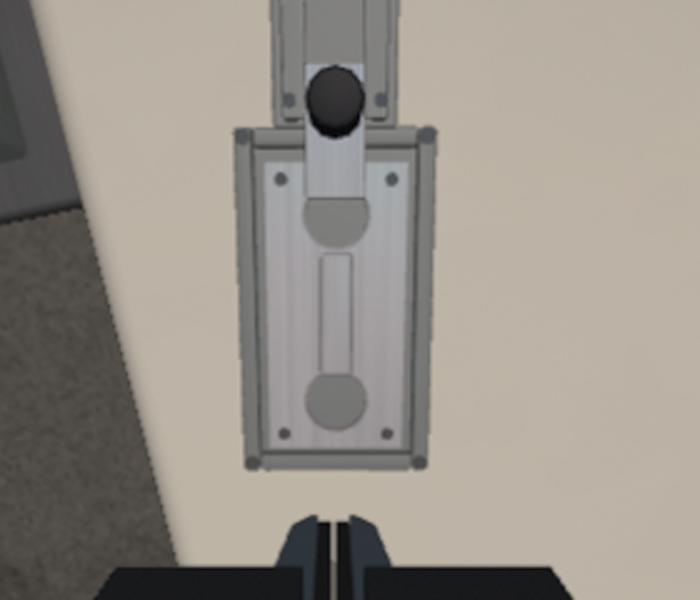

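The tongue reaches about 14 mm over the plate's end, the plate is flat in the nest, and the arm is clear.

```bash
python3 -c "
from workcell import env;print(env.job_done())"
```

```text
the job is handed in; nothing more can be done
None
```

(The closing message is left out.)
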